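# Slide the top slate onto the scale

### The arm

A 6-joint arm with a two-finger parallel gripper is mounted at the origin on the work surface. World frame = base frame: x ahead of the robot, y to its left, z up, the work surface at z = 0. Lengths are in m, angles in degrees, forces in N, time in s.
With the tool pointing down it reaches from about 0.35 to 0.95 m from the base axis. Payload 17.4 kg.
Tool frame: the origin (TCP) lies between the finger pads; the fingertips stand 22 mm ahead of it and the grasp point (between the pads) lies 3 mm ahead of it; z points along the fingers, y is the direction in which the jaws open and shut (so a half turn about z gives the same grasp; the last joint's range is limited). The gripper opens to 93 mm and grips with 3 to 60 N. Pads are 15 mm wide; open, the fingers measure 128 mm over their backs; the gripper's body (75 mm by 188 mm) begins 65 mm behind the grasp point.
Start: joints at [-69.316, 6.646, 82.598, -0, 90.757, -2.166], TCP at [0.262, -0.622, 0.241] pointing down, gripper open.
Joint ranges: [-162.19, 162.19], [-47.58, 125.68], [4.15, 143.07], [-65.23, 245.23], [0.69, 171.88], [-170.13, 170.13]. Speed limits (degrees/s): [108.29, 108.29, 127.2, 180, 180, 180].

### API

Orientations are given as [roll, pitch, yaw] about the fixed x, y, z axes, in that order (R = Rz(yaw) Ry(pitch) Rx(roll)).
In Python, from bench import env gives the robot as it stands.
- The arm moves only by the tool send_rows, never from a script. Its argument "motion" is one flat list of numbers, 7 for each row, row after row: the opening in per cent of the stroke, from 0 (shut) to 100 (fully open), then the shift along the tool's x, y, z in mm, then the turn, a rotation vector about the tool's x, y, z in degrees. A call has 1 to 12 rows; each row is the pose to reach, as a shift and turn from the pose commanded when the call began, along the tool's axes at that moment; what a row does not reach only later rows make up. A row lasts 1/10 s, in which the tool goes at most 50 mm and 8.59 degrees, less where a joint would pass 70% of its speed; a pose out of reach is approached as far as the arm can. A call with a gripper value outside its range is refused whole. The fingers move at their own pace and stop on an object; "grip_force" is the grip in N (left out, the last holds). Time passes only in rows, so rows that repeat a pose let the fingers close. It gives the time, the measured TCP pose, the force and the opening at its end, in the units of the state.
- env.state(): the state, without advancing time (a new reading comes with each control period).
- env.capture(name): name is "scene" or "top"; returns the picture (384x512x3 uint8, red, green, blue); there is no depth.
- env.camera_params(name): a dict with "fov_y" (degrees; the focal length in pixels is half the picture's height over the tangent of half this angle, whatever the lens; pixels are square), "cx", "cy" (the principal point, pixels), "T" (4x4, takes a point from camera to world coordinates). Camera axes: x right, y down, z forward; pixel columns grow to the right and rows downward; lengths in m; the calibration is good to about 2 mm. A picture is of the moment at which its call begins. camera_params takes no time and is no camera call.
- env.finish_job(): hands the job in, once; it reports no verdict.
The state is a dict: "time_s": time; "joints": joint angles; "joint_velocities": joint speeds; "effort": joint torques, N m; "tool_pos": TCP position; "tcp_rot": TCP orientation; "contact_force": force on the tool from outside, world axes, zero at the start; "ft_torque": the same for the moment, N m; "width": opening from 0.0 (shut) to 1.0 (fully open).
Only numpy, scipy, OpenCV 4.12 (cv2) and the standard library are available. Lean on these libraries where they do the work, as an engineer would, in place of code of your own. Each camera call takes 0.05 s, during which the arm holds its last target.

### The job

Slide the top serving slate sideways off the stack onto the scale's platter, keeping it flat and leaving the other slates and everything around as they are. Press it firmly but gently, with about 11 newtons for a second or so, square against the fence at the far end of the slide (the end fence), and then likewise against the fence on the side away from the robot (the strip of the side fence, wherever it is set), so that it rests home in the corner of both for weighing; then let go of it.

Things in the scene. Friction and masses are not known exactly. Their poses are not given: they have to be found in the camera images.
- slate_top: The topmost of four like dark grey serving slates stacked on a low wooden plinth: a flat slab 130 mm (its x) by 100 mm (its y) by 10 mm thick, 250 to 500 g; too wide to grasp. Origin at the centre of its underside, z up. At the start its underside is 44 to 47 mm above the counter, on the slate below it, and its x and y axes lie within about 6 degrees of the scale's. Sliding it takes 1 to 4 N.
- slate_b: The slate right under the top one, same size (10 mm thick); origin at the centre of its underside. Must stay where it is.
- slate_c: The slate under slate_b, same size. Must stay where it is.
- slate_d: The lowest slate, same size, on the plinth. Must stay where it is.
- plinth: Fixed wooden block under the stack, 124 x 96 x 17 mm, its top 14 to 17 mm above the counter. Origin at the centre of its underside.
- scale: Fixed low counter scale with a flat steel platter 190 mm (x) by 180 mm (y), top at z = 42 mm, 2 to 5 mm below the top slate's underside at the start. Origin on the counter under the platter's centre. The stack is at its -y side, across a gap of some 5 to 25 mm. Its -y and -x edges are open; a console 31 mm high stands before the -x edge (towards the robot), to x = -137 mm.
- end_fence: Rigid upright strip along the platter's +y edge, 190 mm long, 5 mm thick, standing 12 mm above the platter. Origin on its inner face at platter height; the inner face is the scale's plane y = +85 mm, so a slate home against it has its origin at y = +35 mm.
- side_fence: Fence on the platter's +x edge, away from the robot: a fixed back plate and, in front of it, a rigid strip 145 mm long, 5 mm thick, 13 mm high, parallel to it, clamped fast on two rods. The strip's inner face is the one that counts: it is set anywhere from x = +70 to +90 mm of the scale, not reported. Origin: on the plate's inner face (x = +95 mm) at platter height.
- cheese_wheel: Bystander, loose: round cheese, 106 mm across, 42 mm high, beyond the scale. Origin at the centre of its underside. Leave alone.
- lidded_tub: Bystander, loose: white tub with a lid, 98 mm across, 62 mm high, beyond the stack. Origin at the centre of its underside. Leave alone.
- cheese_pack: Bystander, loose: white and green carton, 90 x 70 x 34 mm, beyond the end fence. Origin at the centre of its underside. Leave alone.
- price_stand: Bystander, loose: small slate price sign on a wooden foot 50 x 50 mm, 53 mm high. Origin at the centre of its underside. Leave alone.
- honey_jar: Bystander, loose: amber jar with a brass lid, 60 mm across, 75 mm high, beyond the end fence. Origin at the centre of its underside. Leave alone.
- cheese_wedge: Bystander, loose: block of cheese 90 x 45 x 30 mm, beyond the stack on the side away from the scale. Origin at the centre of its underside. Leave alone.
- sample_dish: Bystander, loose: white bowl 84 mm across, 30 mm high, beyond the stack on the side away from the scale. Origin at the centre of its underside. Leave alone.
Mind the look-alikes: they are no part of the job. Leave any purple look-alike of the slate_top alone.

How it is judged (in metres and radians):
On the way, in this order (a step that is already met when the one before it is completed fails the run):
1. the top slate has left the stack and lies flat on the platter (y of slate_top in the frame of scale above -0.03 m and z of slate_top in the frame of scale below 0.0435 m and angle between slate_top's own z axis and vertical below 0.03 rad), for 0.1 s.
2. the top slate is pressed against the end fence with more than 5 N for 0.4 s (contact force between slate_top and end_fence above 5 N), for 0.4 s.
3. then it is pressed against the side fence with more than 5 N for 0.4 s (contact force between slate_top and side_fence above 5 N), for 0.4 s.
At the end, for the whole second after the job is handed in: The top slate lies flat and still on the platter, square within 2 degrees, within 2.5 mm of touching the end fence and where it was seated on the side fence's strip (origin at x = 2.5 to 27 mm of the scale, y = 32.5 to 37 mm); the other slates moved less than 6 mm (x of slate_top in the frame of scale between 0.0025 and 0.027 m and y of slate_top in the frame of scale between 0.0325 and 0.037 m and z of slate_top in the frame of scale below 0.0435 m and angle between the x axis of slate_top and the x axis of scale, either way round below 0.035 rad and angle between slate_top's own z axis and vertical below 0.03 rad and linear speed of slate_top below 0.01 m/s and distance of each of slate_b, slate_c, slate_d from where it was at the start of the episode below 0.006 m).
It fails at once if one of the three lower slates was shifted by more than 6 mm (distance of any of slate_b, slate_c, slate_d from where it was at the start of the episode above 0.006 m).
It fails at once if the top slate was lifted more than about 15 mm or tipped by more than 10 degrees (z of slate_top in the frame of scale above 0.062 m or angle between slate_top's own z axis and vertical above 0.175 rad).
It fails at once if the top slate was pushed into a fence with more than 16 N (contact force between slate_top and end_fence above 16 N or contact force between slate_top and side_fence above 16 N).
It fails at once if the fingers bore on the top slate with more than 25 N (contact force between the fingers and slate_top above 25 N).
It fails at once if a bystander was shifted by more than 15 mm (distance of any of cheese_wheel, lidded_tub, cheese_pack, price_stand, honey_jar, cheese_wedge, sample_dish from where it was at the start of the episode above 0.015 m).
It also fails if it takes over 72 s, if anything falls off the work surface, if the arm or the gripper's body presses on something with over 40 N, if the wrist force passes 120 N, or if a joint passes its speed limit or range.

## Working session

There is one attempt and no reset: what is moved stays moved. The work goes in short steps, Python scripts to look and compute and a tool call to move; the robot and the scene stay as the last step left them, time stands still between calls to the robot, and variables do not carry over. Pictures are saved under pics/ and viewed, and the job is handed in when it is done.

Besides the shell and the picture viewer there is one more tool, called as name(argument=value, ...) on one line, values as JSON. send_rows: Moves the arm, as the interface text tells. Its arguments: {"type":"object","properties":{"motion":{"type":"array"},"grip_force":{"type":"number"}},"required":["motion"]}

```bash
ls; mkdir -p pics
python3 - <<'E'
from bench import env
import cv2
print(env.state())
for n in ("scene","top"):
    im=env.capture(n); cv2.imwrite(f"pics/{n}0.png",im[:,:,::-1]); print(n,env.camera_params(n))
E
```

```text
pics
{'time_s': 0.0, 'joints': array([-6.93149708e+01,  6.67451807e+00,  8.26359687e+01, -9.31429067e-04,
        9.07551699e+01, -2.16511522e+00]), 'joint_velocities': array([ 0.03961608,  0.01445769,  0.01317305, -0.08401715, -0.02974041,
       -0.0231102 ]), 'effort': array([-1.26769552e-03, -7.21256089e+01, -6.22608876e+01,  7.79513083e-02,
        2.38620298e-02, -1.05546810e-04]), 'tool_pos': array([ 0.26205067, -0.62186744,  0.23989811]), 'tcp_rot': array([-1.79934355e+02, -1.54977266e-03,  2.28501317e+01]), 'contact_force': array([-0.71496269, -1.02995292, -0.46049029]), 'ft_torque': array([0.01955819, 0.02539683, 0.00428348]), 'width': 1.0005377869764949}
scene {'fov_y': 55.96698433750831, 'cx': 257.81181958883377, 'cy': 195.60418673528488, 'T': array([[ 0.79611762,  0.36512236, -0.48257891,  0.93179122],
       [ 0.60474487, -0.45115232,  0.65631183, -0.54687746],
       [ 0.02191753, -0.81433853, -0.57997619,  0.56407156],
       [ 0.        ,  0.        ,  0.        ,  1.        ]])}
top {'fov_y': 50.12332602598531, 'cx': 250.25075975603522, 'cy': 193.82912925633687, 'T': array([[ 0.00559838, -0.9896115 ,  0.14365842,  0.38253801],
       [-0.99994685, -0.00429635,  0.00937202,  0.01189583],
       [-0.00865746, -0.14370325, -0.98958295,  1.10507332],
       [ 0.        ,  0.        ,  0.        ,  1.        ]])}
```

View pics/scene0.png

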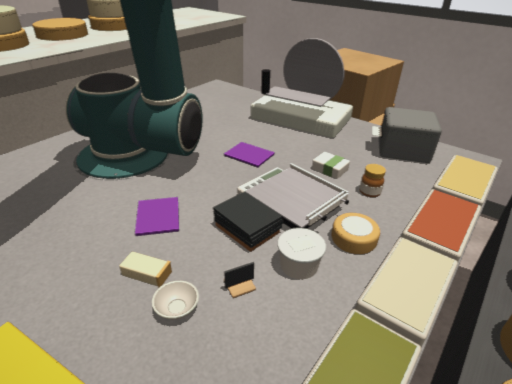

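View pics/top0.png

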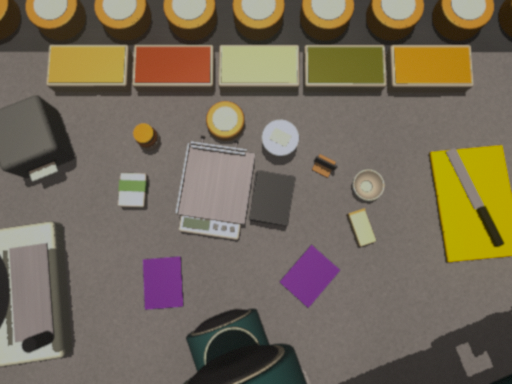

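The top view shows the dark stack at about (272,198) and the scale at (216,190), with the end fence on its left edge (+y) and the side fence along the top (+x). The purple squares at (163,283) and (310,275) are the look-alikes. I'll enlarge a crop.

Run:
```python
import cv2
a=cv2.imread("pics/top0.png")[130:250,165:310]; b=cv2.imread("pics/scene0.png")[155:255,205:355]
cv2.imwrite("pics/top0c.png",cv2.resize(a,None,fx=5,fy=5,interpolation=cv2.INTER_CUBIC))
cv2.imwrite("pics/scene0c.png",cv2.resize(b,None,fx=5,fy=5,interpolation=cv2.INTER_CUBIC))
```

```text
(no output)
```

View pics/top0c.png

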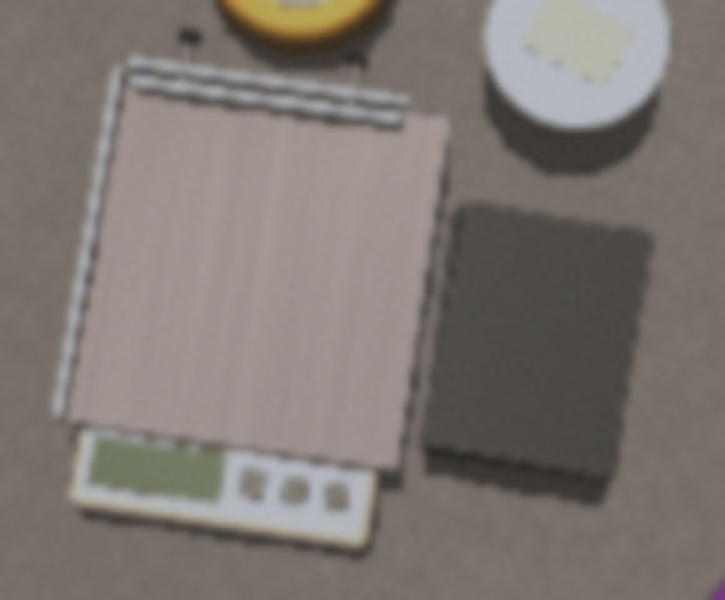

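View pics/scene0c.png

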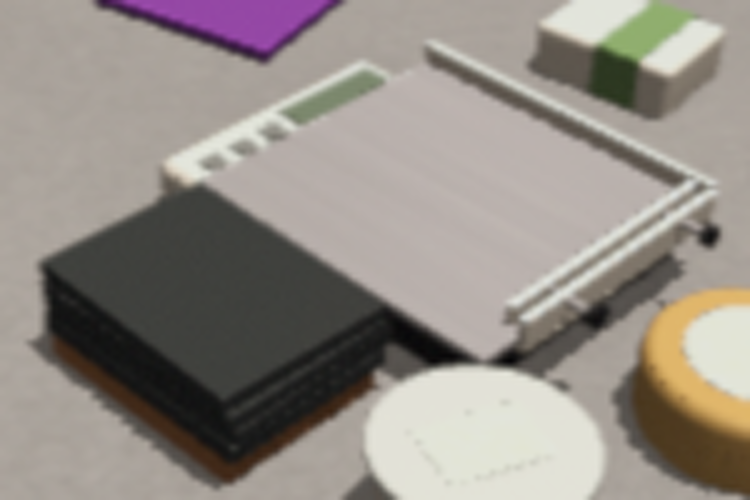

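```bash
cat > h.py <<'E'
import numpy as np,cv2
from bench import env
def cam(n):
    p=env.camera_params(n); f=(384/2)/np.tan(np.radians(p["fov_y"]/2)); return f,p["cx"],p["cy"],p["T"]
def ray(n,uv,z):
    f,cx,cy,T=cam(n); uv=np.atleast_2d(np.asarray(uv,float))
    d=np.c_[(uv[:,0]-cx)/f,(uv[:,1]-cy)/f,np.ones(len(uv))]@T[:3,:3].T; o=T[:3,3]
    return o+d*((z-o[2])/d[:,2])[:,None]
def rect(n,mask,z):
    c=max(cv2.findContours(mask,cv2.RETR_EXTERNAL,cv2.CHAIN_APPROX_NONE)[0],key=cv2.contourArea)[:,0]
    P=ray(n,c,z)[:,:2]; return cv2.minAreaRect((P*1000).astype(np.float32)),c
E
python3 - <<'E'
from h import *
def C(l,o,s=5): return [((u+.5)/s-.5+o[0],(v+.5)/s-.5+o[1]) for u,v in l]
T=lambda l,z: np.round(ray("top",C(l,(165,130)),z)*1000,1)[:,:2]
S=lambda l,z: np.round(ray("scene",C(l,(205,155)),z)*1000,1)[:,:2]
print("top platter corners +x-y,-x-y, -x+y",T([(448,118),(398,470),(68,420)],.042).tolist())
print("scene platter: +x-y,-x-y",S([(485,360),(205,185)],.042).tolist())
print("scene end fence inner base: ",S([(430,62),(668,190)],.042).tolist())
print("scene end fence outer top: ",S([(430,40),(716,184)],.054).tolist())
print("top end fence top outer",T([(118,65),(53,415)],.054).tolist())
print("strip top top view: inner edge ",T([(130,88),(400,124)],.055).tolist())
print("strip inner base scene",S([(512,318),(690,196)],.042).tolist())
print("strip inner top scene",S([(508,303),(690,180)],.055).tolist())
sl=[(460,203),(652,235),(612,475),(425,448)]
print("top slate",T(sl,.0555).tolist())
print("scene slate: -x+y,-x-y,+x-y,+x+y",S([(200,185),(43,265),(225,402),(388,310)],.0555).tolist())
E
```

```text
top platter corners +x-y,-x-y, -x+y [[645.9, 12.1], [458.9, 37.2], [484.1, 209.2]]
scene platter: +x-y,-x-y [[645.6, 10.5], [462.8, 38.4]]
scene end fence inner base:  [[485.2, 212.5], [648.4, 183.0]]
scene end fence outer top:  [[482.4, 215.2], [671.3, 186.3]]
top end fence top outer [[671.0, 186.3], [485.5, 214.8]]
strip top top view: inner edge  [[658.3, 179.5], [639.3, 37.2]]
strip inner base scene [[639.6, 43.8], [659.6, 185.3]]
strip inner top scene [[639.9, 37.3], [660.0, 179.8]]
top slate [[597.2, 5.6], [580.6, -94.1], [455.9, -72.4], [469.3, 23.1]]
scene slate: -x+y,-x-y,+x-y,+x+y [[473.0, 21.7], [457.4, -74.2], [581.6, -96.0], [600.5, -1.7]]
```

```bash
cat >> h.py <<'E'
from scipy.spatial.transform import Rotation as R
YAW=-8.3; C0=np.array([565.,112.])
ex=np.array([np.cos(np.radians(YAW)),np.sin(np.radians(YAW))]); ey=np.array([-ex[1],ex[0]])
def s2w(x,y): return C0+x*ex+y*ey
def w2s(p): d=np.asarray(p)[:2]-C0; return np.array([d@ex,d@ey])
def go(xyz_mm,yaw):
    s=env.state(); r=R.from_euler("xyz",s["tcp_rot"],degrees=True)
    t=R.from_euler("xyz",[180,0,yaw],degrees=True)
    print("pos",(s["tool_pos"]*1000).round(1),"rot",s["tcp_rot"].round(2),"F",s["contact_force"].round(2),"t",s["time_s"])
    print("shift",r.inv().apply(np.asarray(xyz_mm)-s["tool_pos"]*1000).round(1),"turn",np.degrees((r.inv()*t).as_rotvec()).round(2))
E
python3 - <<'E'
from h import *
# slate by mask
im=cv2.imread("pics/top0.png")
print("slate centre in scale",w2s([527,-36]))
print(env.state()["joints"].round(2))
go([515,-112,200],YAW+90)
E
```

```text
slate centre in scale [ -16.23726224 -151.93535242]
[-69.32   6.67  82.63   0.    90.76  -2.17]
pos [ 262.1 -621.9  240. ] rot [-179.94   -0.     22.85] F [0.23 0.55 0.14] t 0.1
shift [ 431.1 -371.6   40.4] turn [-5.000e-02 -3.000e-02 -5.885e+01]
```

send_rows(motion=[70, 30, -26, 3, 0, 0, -4, 70, 66, -57, 6, 0, 0, -9, 70, 102, -88, 9, 0, 0, -14, 70, 139, -120, 12, 0, 0, -19, 70, 176, -152, 16, 0, 0, -24, 70, 213, -184, 20, 0, 0, -29, 70, 250, -216, 24, 0, 0, -34, 70, 287, -248, 28, 0, 0, -39, 70, 324, -280, 32, 0, 0, -44, 70, 361, -312, 36, 0, 0, -49, 70, 400, -345, 38, 0, 0, -54, 70, 431, -371.5, 40, 0, 0, -59])

```text
time_s: 1.3
tool_pos: [0.5155, -0.1099, 0.2004]
tcp_rot: [180.0, -0.0, 82.1]
contact_force: [2.0, -0.7, 0.2]
width: 0.7
```

Run:
```python
from h import *
im=env.capture("top")
print(env.state()["joints"].round(2),env.state()["width"])
go([515,-112,72.5],YAW+90)
for n in("top","scene"):
    im=env.capture(n); cv2.imwrite(f"pics/{n}1.png",im[:,:,::-1])
```

```text
[-14.42 -11.13 103.63   0.12  87.53  -6.97] 0.6964092212304884
pos [ 517.2 -106.   200. ] rot [-1.7999e+02 -1.2000e-01  8.2550e+01] F [ 0.16  2.78 -0.64] t 1.35
shift [ -6.4  -1.4 127.5] turn [-0.01 -0.12  0.85]
```

Run:
```python
from h import *
go([515,-112,72.5],YAW+90)
```

```text
pos [ 515.5 -110.3  200.1] rot [-1.7995e+02 -1.0000e-02  8.2080e+01] F [ 0.13 -0.5  -0.6 ] t 1.45
shift [ -1.8  -0.2 127.6] turn [-0.05 -0.01  0.38]
```

View pics/scene1.png

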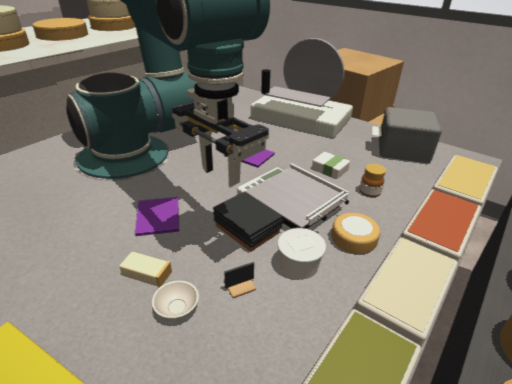

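The scene view shows the gripper open above the far -y side of the stack (tips near (207,168) and (234,183)), clear of everything. I'll descend beside the top slate.

send_rows(motion=[70, -2, 0, 15, 0, 0, 0.4, 70, -2, 0, 35, 0, 0, 0.4, 70, -2, 0, 60, 0, 0, 0.4, 70, -2, 0, 85, 0, 0, 0.4, 70, -2, 0, 105, 0, 0, 0.4, 70, -2, 0, 118, 0, 0, 0.4, 70, -2, 0, 125, 0, 0, 0.4, 70, -2, 0, 127.5, 0, 0, 0.4, 70, -2, 0, 127.5, 0, 0, 0.4])

```text
time_s: 2.35
tool_pos: [0.5148, -0.1146, 0.0735]
tcp_rot: [180.0, 0.0, 81.4]
contact_force: [-0.5, 1.1, 0.7]
width: 0.702
```

Run:
```python
from h import *
for n in("top","scene"):
    im=env.capture(n); cv2.imwrite(f"pics/{n}2.png",im[:,:,::-1])
a=cv2.imread("pics/scene2.png")[130:280,170:370]
cv2.imwrite("pics/scene2c.png",cv2.resize(a,None,fx=4,fy=4,interpolation=cv2.INTER_CUBIC))
go([515,-112,72.5],YAW+90)
```

```text
pos [ 515.1 -114.5   74. ] rot [1.7993e+02 1.0000e-02 8.1440e+01] F [ 0.03  0.48 -0.09] t 2.45
shift [ 2.4 -0.5  1.5] turn [ 0.07  0.01 -0.26]
```

View pics/scene2c.png

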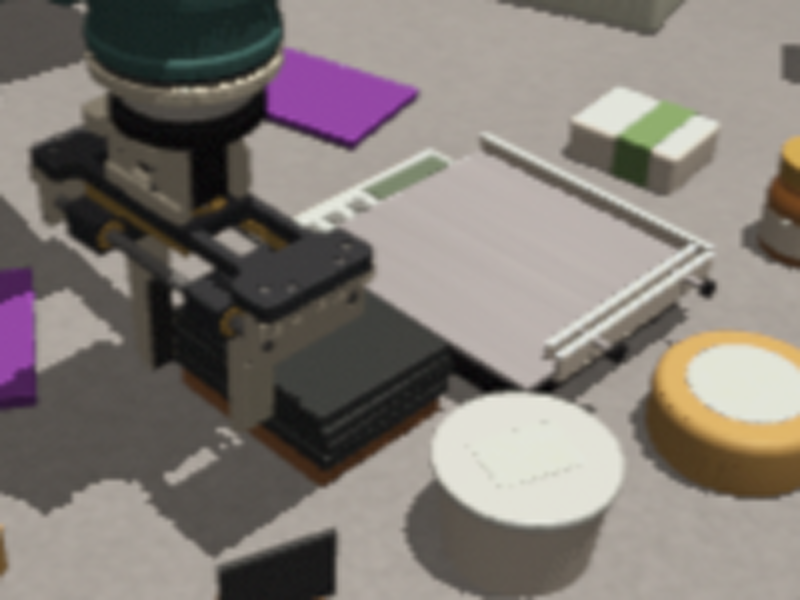

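The fingers stand beside the -y face of the stack, with the tips at (160,360) and (250,425) in the crop. Next I approach slowly in +y (tool +x).

send_rows(motion=[70, 3, 0, 1.5, 0, 0, 0, 70, 7, 0, 1.5, 0, 0, 0, 70, 10, 0, 1.5, 0, 0, 0, 70, 12, 0, 1.5, 0, 0, 0, 70, 13, 0, 1.5, 0, 0, 0, 70, 14, 0, 1.5, 0, 0, 0, 70, 14, 0, 1.5, 0, 0, 0, 70, 14, 0, 1.5, 0, 0, 0])

```text
time_s: 3.25
tool_pos: [0.5168, -0.1005, 0.0716]
tcp_rot: [-180.0, 0.0, 81.4]
contact_force: [-0.5, -0.5, 0.5]
width: 0.699
```

Run:
```python
from h import *
go([515,-112,72.0],YAW+90)
```

```text
pos [ 516.8 -100.5   71.6] rot [-180.      0.     81.45] F [-0.52 -0.46  0.49] t 3.25
shift [-11.6  -0.1  -0.4] turn [-0.    0.   -0.25]
```

send_rows(motion=[70, 1.5, 0, 0, 0, 0, 0, 70, 3, 0, 0, 0, 0, 0, 70, 4.5, 0, 0, 0, 0, 0, 70, 6, 0, 0, 0, 0, 0, 70, 7.5, 0, 0, 0, 0, 0, 70, 9, 0, 0, 0, 0, 0, 70, 10.5, 0, 0, 0, 0, 0, 70, 12, 0, 0, 0, 0, 0, 70, 13.5, 0, 0, 0, 0, 0, 70, 15, 0, 0, 0, 0, 0])

```text
time_s: 4.25
tool_pos: [0.519, -0.0855, 0.0716]
tcp_rot: [-180.0, 0.0, 81.4]
contact_force: [-0.1, -2.2, 0.5]
width: 0.698
```

Run:
```python
from h import *
for n in("top","scene"):
    im=env.capture(n); cv2.imwrite(f"pics/{n}3.png",im[:,:,::-1])
a=cv2.imread("pics/scene3.png")[130:280,170:370]
cv2.imwrite("pics/scene3c.png",cv2.resize(a,None,fx=4,fy=4,interpolation=cv2.INTER_CUBIC))
go([515,-112,72.5],YAW+90)
```

```text
pos [519.1 -85.4  71.7] rot [ 1.800e+02 -1.000e-02  8.146e+01] F [0.02 0.38 0.18] t 4.35
shift [-26.9  -0.1  -0.8] turn [ 0.   -0.01 -0.24]
```

View pics/scene3c.png

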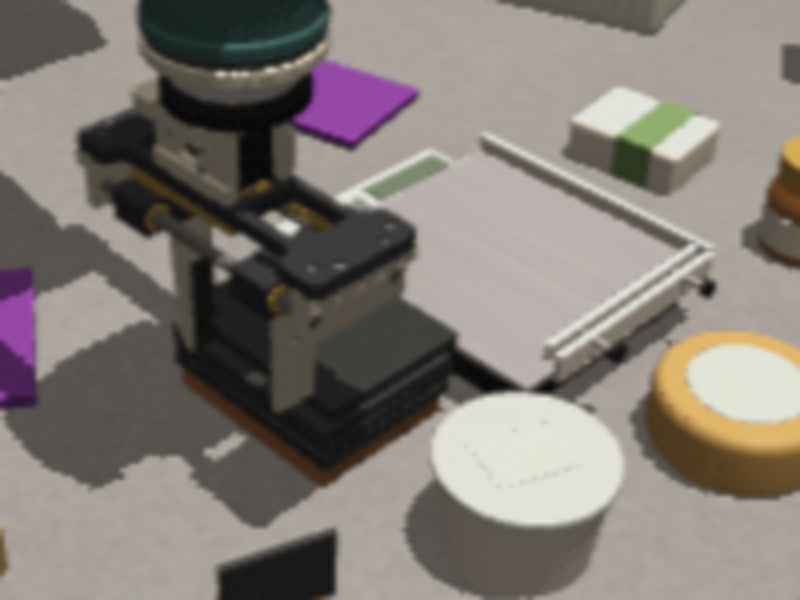

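The top slate has slid a few mm. The fingers at (290,400) stand on its -y side over slate_b and the lower slates look still. I'll keep pushing.

send_rows(motion=[70, 2, 0, 0, 0, 0, 0, 70, 6, 0, 0, 0, 0, 0, 70, 10, 0, 0, 0, 0, 0, 70, 15, 0, 0, 0, 0, 0, 70, 20, 0, 0, 0, 0, 0, 70, 25, 0, 0, 0, 0, 0, 70, 30, 0, 0, 0, 0, 0, 70, 35, 0, 0, 0, 0, 0, 70, 40, 0, 0, 0, 0, 0, 70, 45, 0, 0, 0, 0, 0, 70, 49, 0, 0, 0, 0, 0, 70, 52, 0, 0, 0, 0, 0])

```text
time_s: 5.55
tool_pos: [0.5269, -0.0339, 0.0718]
tcp_rot: [180.0, 0.0, 81.5]
contact_force: [-0.9, -3.0, 1.9]
width: 0.7
```

Run:
```python
from h import *
for n in("top","scene"):
    im=env.capture(n); cv2.imwrite(f"pics/{n}4.png",im[:,:,::-1])
a=cv2.imread("pics/scene4.png")[130:280,170:370]
cv2.imwrite("pics/scene4c.png",cv2.resize(a,None,fx=4,fy=4,interpolation=cv2.INTER_CUBIC))
go([515,-112,72.5],YAW+90)
print(w2s(env.state()["tool_pos"]*1000))
```

```text
pos [526.9 -33.7  71.7] rot [-1.800e+02 -3.000e-02  8.147e+01] F [0.   0.46 0.85] t 5.65
shift [-79.2  -0.1  -0.9] turn [-0.   -0.03 -0.23]
[ -16.7141986  -149.69730386]
```

View pics/scene4c.png

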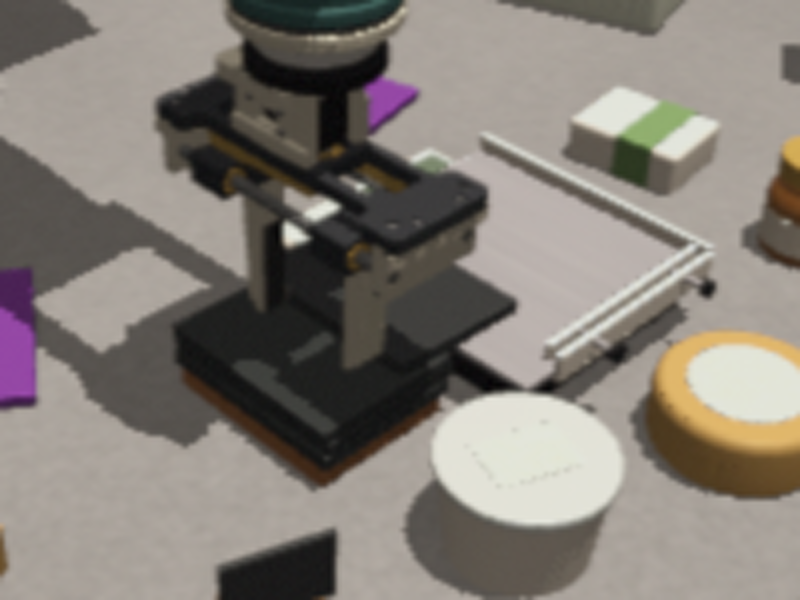

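send_rows(motion=[70, 2, 0, 0, 0, 0, 0, 70, 6, 0, 0, 0, 0, 0, 70, 11, 0, 0, 0, 0, 0, 70, 16, 0, 0, 0, 0, 0, 70, 21, 0, 0, 0, 0, 0, 70, 26, 0, 0, 0, 0, 0, 70, 31, 0, 0, 0, 0, 0, 70, 36, 0, 0, 0, 0, 0, 70, 41, 0, 0, 0, 0, 0, 70, 46, 0, 0, 0, 0, 0, 70, 51, 0, 0, 0, 0, 0, 70, 55, 0, 0, 0, 0, 0])

```text
time_s: 6.85
tool_pos: [0.535, 0.0206, 0.0717]
tcp_rot: [180.0, -0.0, 81.5]
contact_force: [-0.5, -2.7, 0.0]
width: 0.706
```

Run:
```python
from h import *
for n in("top","scene"):
    im=env.capture(n); cv2.imwrite(f"pics/{n}5.png",im[:,:,::-1])
a=cv2.imread("pics/scene5.png")[130:280,170:370]
cv2.imwrite("pics/scene5c.png",cv2.resize(a,None,fx=4,fy=4,interpolation=cv2.INTER_CUBIC))
go([515,-112,72.5],YAW+90)
print(w2s(env.state()["tool_pos"]*1000))
```

```text
pos [535.1  20.8  71.7] rot [ 1.800e+02 -2.000e-02  8.147e+01] F [-0.83  0.03  0.85] t 6.95
shift [-134.3   -0.2   -0.9] turn [ 0.   -0.02 -0.23]
[-16.45386056 -94.60453965]
```

View pics/scene5c.png

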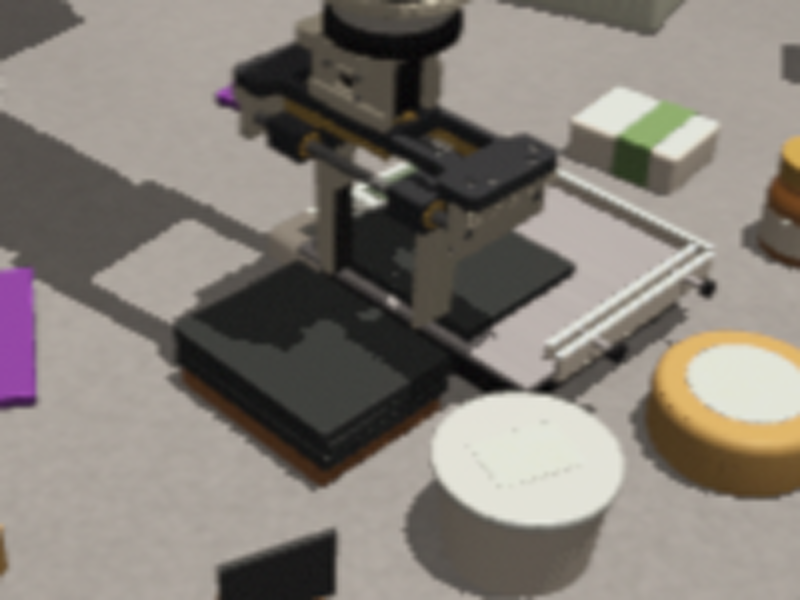

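The top slate has dropped onto the platter and the lower three slates look untouched. I'll advance, lower the tips to about 46 mm, and stop well short of the end fence.

send_rows(motion=[70, 2, 0, 0, 0, 0, 0, 70, 5, 0, 0, 0, 0, 0, 70, 9, 0, 0, 0, 0, 0, 70, 13, 0, 1, 0, 0, 0, 70, 17, 0, 2.5, 0, 0, 0, 70, 21, 0, 3.5, 0, 0, 0, 70, 26, 0, 3.5, 0, 0, 0, 70, 31, 0, 3.5, 0, 0, 0, 70, 36, 0, 3.5, 0, 0, 0, 70, 41, 0, 3.5, 0, 0, 0, 70, 45, 0, 3.5, 0, 0, 0, 70, 48, 0, 3.5, 0, 0, 0])

```text
time_s: 8.15
tool_pos: [0.542, 0.0681, 0.068]
tcp_rot: [-180.0, -0.0, 81.5]
contact_force: [-0.6, -1.8, -1.7]
width: 0.697
```

Run:
```python
from h import *
for n in("top","scene"):
    im=env.capture(n); cv2.imwrite(f"pics/{n}6.png",im[:,:,::-1])
a=cv2.imread("pics/scene6.png")[130:280,170:370]
b=cv2.imread("pics/top6.png")[130:250,165:310]
cv2.imwrite("pics/scene6c.png",cv2.resize(a,None,fx=4,fy=4,interpolation=cv2.INTER_CUBIC))
cv2.imwrite("pics/top6c.png",cv2.resize(b,None,fx=5,fy=5,interpolation=cv2.INTER_CUBIC))
go([515,-112,72.5],YAW+90)
print(w2s(env.state()["tool_pos"]*1000))
```

```text
pos [542.1  68.1  68.1] rot [-1.800e+02 -2.000e-02  8.147e+01] F [ 0.34  0.13 -0.08] t 8.25
shift [-1.822e+02 -1.000e-01 -4.500e+00] turn [-0.   -0.02 -0.23]
[-16.31148797 -46.69614677]
```

View pics/scene6c.png

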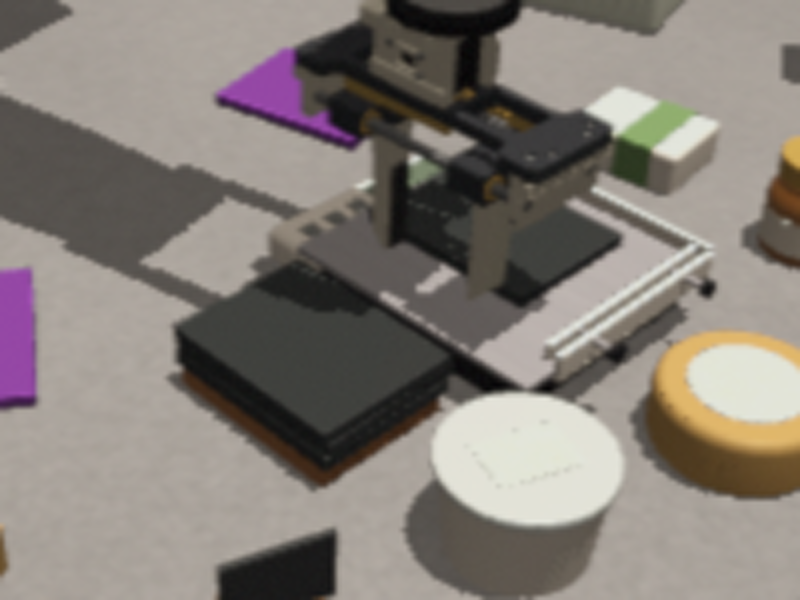

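View pics/top6c.png

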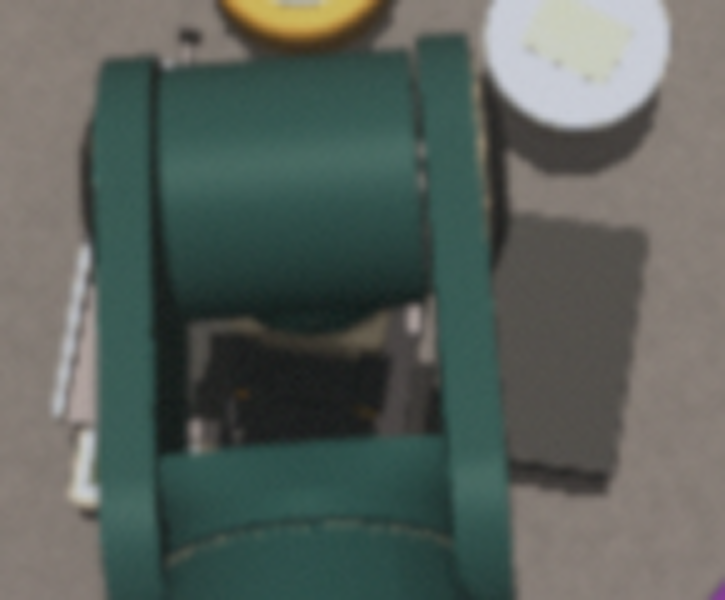

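Run:
```python
from h import *
for u,v in [(622,238),(525,300)]:
    print(w2s(ray("scene",((u+.5)/4-.5+170,(v+.5)/4-.5+130),.052)[0]*1000).round(1))
```

```text
[48.  57.6]
[ 48.4 -37.9]
```

The slate's front edge is near y=+59 and the fence is at 85, so about 25 mm remain. I'll go 17 mm, slowing down, then creep.

send_rows(motion=[70, 1, 0, 0, 0, 0, 0, 70, 3, 0, 0, 0, 0, 0, 70, 5, 0, 0, 0, 0, 0, 70, 7, 0, 0, 0, 0, 0, 70, 9, 0, 0, 0, 0, 0, 70, 11, 0, 0, 0, 0, 0, 70, 13, 0, 0, 0, 0, 0, 70, 15, 0, 0, 0, 0, 0, 70, 16, 0, 0, 0, 0, 0, 70, 17, 0, 0, 0, 0, 0])

```text
time_s: 9.25
tool_pos: [0.5447, 0.0845, 0.0682]
tcp_rot: [180.0, 0.0, 81.5]
contact_force: [-0.5, -1.1, 0.6]
width: 0.698
```

send_rows(motion=[70, 0.4, 0, 0, 0, 0, 0, 70, 0.8, 0, 0, 0, 0, 0, 70, 1.2, 0, 0, 0, 0, 0, 70, 1.6, 0, 0, 0, 0, 0, 70, 2, 0, 0, 0, 0, 0, 70, 2.4, 0, 0, 0, 0, 0, 70, 2.8, 0, 0, 0, 0, 0, 70, 3.2, 0, 0, 0, 0, 0, 70, 3.6, 0, 0, 0, 0, 0, 70, 4, 0, 0, 0, 0, 0])

```text
time_s: 10.25
tool_pos: [0.5452, 0.0884, 0.0682]
tcp_rot: [180.0, -0.0, 81.4]
contact_force: [-0.2, -2.9, 1.8]
width: 0.702
```

Run:
```python
from h import *
im=env.capture("scene"); cv2.imwrite("pics/scene7.png",im[:,:,::-1])
a=cv2.imread("pics/scene7.png")[130:280,170:370]
cv2.imwrite("pics/scene7c.png",cv2.resize(a,None,fx=4,fy=4,interpolation=cv2.INTER_CUBIC))
go([515,-112,72.5],YAW+90)
print(w2s(env.state()["tool_pos"]*1000))
```

```text
pos [545.3  88.5  68.2] rot [180.    -0.    81.45] F [-1.09 -2.2   0.63] t 10.3
shift [-2.028e+02 -1.000e-01 -4.300e+00] turn [ 0.   -0.   -0.25]
[-16.14364423 -26.11929605]
```

View pics/scene7c.png

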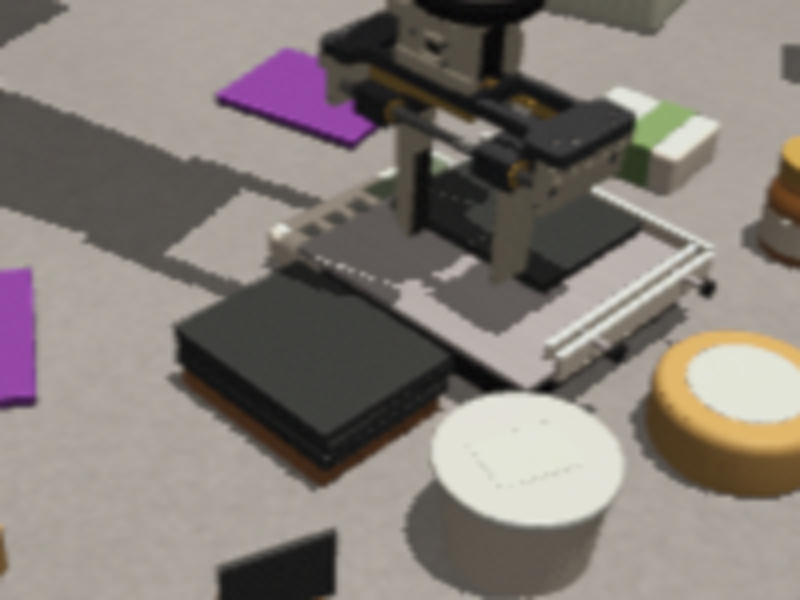

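send_rows(motion=[70, 0.4, 0, 0, 0, 0, 0, 70, 0.8, 0, 0, 0, 0, 0, 70, 1.2, 0, 0, 0, 0, 0, 70, 1.5, 0, 0, 0, 0, 0, 70, 1.8, 0, 0, 0, 0, 0, 70, 2, 0, 0, 0, 0, 0])

```text
time_s: 10.9
tool_pos: [0.5455, 0.0903, 0.0682]
tcp_rot: [180.0, 0.0, 81.5]
contact_force: [0.1, -4.4, 2.4]
width: 0.701
```

send_rows(motion=[70, 0.2, 0, 0, 0, 0, 0, 70, 0.4, 0, 0, 0, 0, 0, 70, 0.6, 0, 0, 0, 0, 0, 70, 0.8, 0, 0, 0, 0, 0])

```text
time_s: 11.3
tool_pos: [0.5457, 0.0905, 0.0682]
tcp_rot: [180.0, 0.1, 81.5]
contact_force: [-0.0, -9.5, 1.4]
width: 0.701
```

send_rows(motion=[70, 0.2, 0, 0, 0, 0, 0, 70, 0.4, 0, 0, 0, 0, 0, 70, 0.6, 0, 0, 0, 0, 0])

```text
time_s: 11.6
tool_pos: [0.5458, 0.0907, 0.0682]
tcp_rot: [180.0, 0.1, 81.5]
contact_force: [0.7, -13.4, 3.1]
width: 0.697
```

Contact with the end fence: the wrist reads 13.4 N, which less about 2.5 N of sliding friction is about 11 N. I'll hold.

send_rows(motion=[70, 0, 0, 0, 0, 0, 0, 70, 0, 0, 0, 0, 0, 0, 70, 0, 0, 0, 0, 0, 0, 70, 0, 0, 0, 0, 0, 0])

```text
time_s: 12.0
tool_pos: [0.5458, 0.0907, 0.0682]
tcp_rot: [180.0, 0.1, 81.5]
contact_force: [1.2, -13.1, 2.0]
width: 0.701
```

send_rows(motion=[70, 0, 0, 0, 0, 0, 0, 70, 0, 0, 0, 0, 0, 0, 70, 0, 0, 0, 0, 0, 0, 70, 0, 0, 0, 0, 0, 0, 70, 0, 0, 0, 0, 0, 0, 70, 0, 0, 0, 0, 0, 0, 70, 0, 0, 0, 0, 0, 0, 70, 0, 0, 0, 0, 0, 0])

```text
time_s: 12.8
tool_pos: [0.5458, 0.0907, 0.0682]
tcp_rot: [180.0, 0.1, 81.5]
contact_force: [0.4, -13.8, 2.3]
width: 0.701
```

Run:
```python
from h import *
im=env.capture("scene"); cv2.imwrite("pics/scene8.png",im[:,:,::-1])
a=cv2.imread("pics/scene8.png")[130:280,170:370]
cv2.imwrite("pics/scene8c.png",cv2.resize(a,None,fx=4,fy=4,interpolation=cv2.INTER_CUBIC))
go([515,-112,72.5],YAW+90)
print(w2s(env.state()["tool_pos"]*1000))
```

```text
pos [545.8  90.7  68.2] rot [1.7997e+02 1.3000e-01 8.1450e+01] F [  0.19 -12.95   1.93] t 12.85
shift [-205.    -0.4   -3.9] turn [ 0.03  0.13 -0.25]
[-15.88284921 -23.86853974]
```

View pics/scene8c.png

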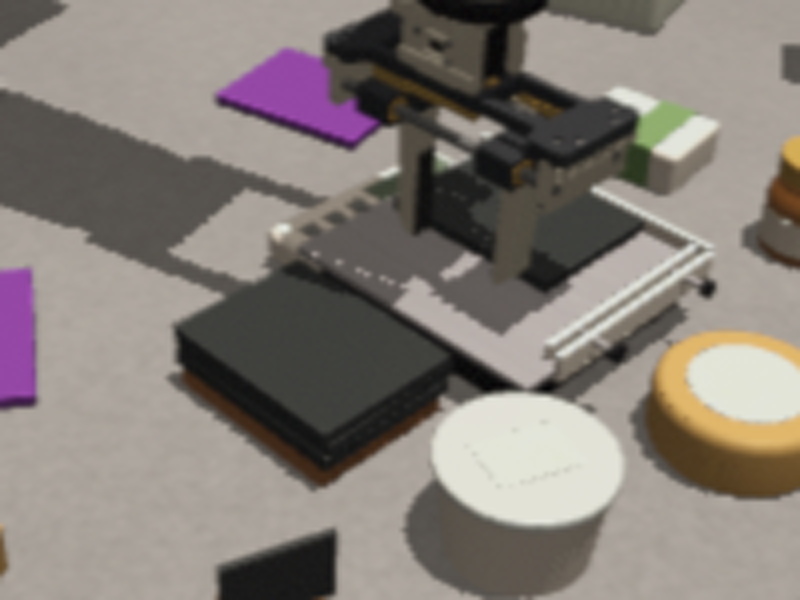

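Slate seated on the end fence: its corner at (645,225) meets the fence and the force was steady at 13 N. I'll release, retreat in -y and lift.

send_rows(motion=[70, -0.6, 0, 0, 0, 0, 0, 70, -1.2, 0, 0, 0, 0, 0, 70, -2, 0, 0, 0, 0, 0, 70, -5, 0, 0, 0, 0, 0, 70, -9, 0, 0, 0, 0, 0, 70, -13, 0, -1, 0, 0, 0, 70, -16, 0, -8, 0, 0, 0, 70, -16, 0, -25, 0, 0, 0, 70, -16, 0, -50, 0, 0, 0, 70, -16, 0, -75, 0, 0, 0, 70, -16, 0, -95, 0, 0, 0, 70, -16, 0, -105, 0, 0, 0])

```text
time_s: 14.05
tool_pos: [0.5438, 0.0758, 0.1756]
tcp_rot: [179.9, -0.0, 81.4]
contact_force: [0.2, -0.6, 0.3]
width: 0.702
```

Run:
```python
from h import *
im=env.capture("scene"); cv2.imwrite("pics/scene9.png",im[:,:,::-1])
a=cv2.imread("pics/scene9.png")[130:280,170:370]
cv2.imwrite("pics/scene9c.png",cv2.resize(a,None,fx=4,fy=4,interpolation=cv2.INTER_CUBIC))
p=s2w(-106,35); print(p)
go([p[0],p[1],160],YAW+180)
```

```text
[465.16273339 161.93515992]
pos [544.   75.9 176.3] rot [ 1.7982e+02 -5.0000e-02  8.1440e+01] F [0.15 0.52 2.28] t 14.1
shift [ 73.3 -90.8  16.1] turn [  0.18   0.11 -90.26]
```

View pics/scene9c.png

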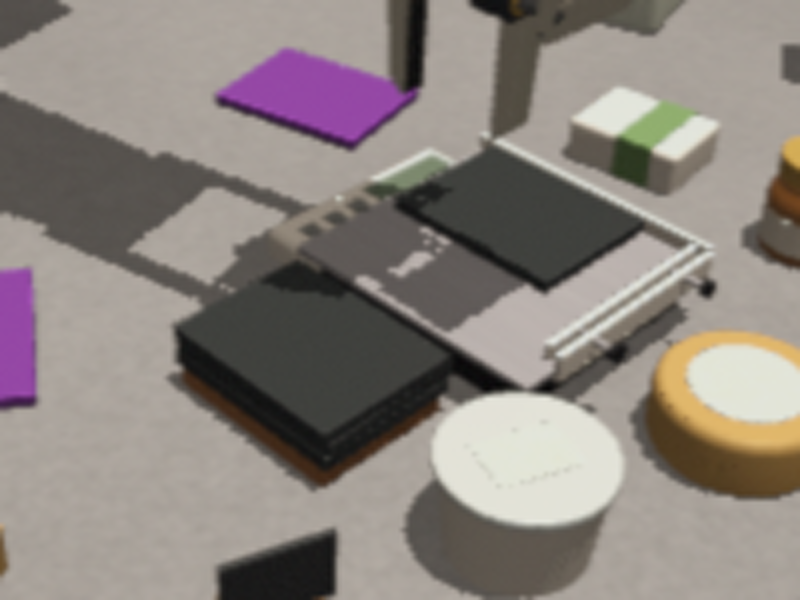

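The slate lies flush along the end fence, with corners at about (395,195), (547,284), (643,224) and (488,148). I'll measure its pose now, which also refines the scale's yaw.

Run:
```python
from h import *
c=[(395,196),(547,284),(645,222),(488,147)]
P=np.array([ray("scene",((u+.5)/4-.5+170,(v+.5)/4-.5+130),.052)[0]*1000 for u,v in c])
print(P.round(1)); print([w2s(p).round(1) for p in P])
for i,j in((0,1),(3,2),(0,3),(1,2)):
    d=P[j]-P[i]; print(np.degrees(np.arctan2(d[1],d[0])).round(2),np.hypot(*d[:2]).round(1))
```

```text
[[480.9 111.1  52. ]
 [609.3  89.6  52. ]
 [623.6 187.6  52. ]
 [494.2 202.5  52. ]]
[array([-83.1, -13.1]), array([ 47.1, -15.7]), array([47.1, 83.3]), array([-83.2,  79.4])]
-9.47 130.2
-6.57 130.3
81.73 92.5
81.71 99.0
```

send_rows(motion=[60, 6, -8, 1, 0, 0, -7, 50, 12, -16, 3, 0, 0, -15, 48, 18, -24, 5, 0, 0, -23, 48, 25, -32, 7, 0, 0, -31, 48, 32, -40, 9, 0, 0, -39, 48, 39, -48, 11, 0, 0, -47, 48, 46, -56, 13, 0, 0, -55, 48, 53, -64, 15, 0, 0, -63, 48, 60, -73, 16, 0, 0, -71, 48, 66, -81, 16, 0, 0, -78, 48, 71, -88, 16, 0, 0, -85, 48, 73, -91, 16, 0, 0, -90.3])

```text
time_s: 15.3
tool_pos: [0.4635, 0.162, 0.1563]
tcp_rot: [-180.0, -0.1, 172.1]
contact_force: [0.4, -0.7, -0.3]
width: 0.483
```

Run:
```python
from h import *
for n in ("scene","top"):
    im=env.capture(n); cv2.imwrite(f"pics/{n}10.png",im[:,:,::-1])
b=cv2.imread("pics/top10.png")[130:250,165:310]
cv2.imwrite("pics/top10c.png",cv2.resize(b,None,fx=5,fy=5,interpolation=cv2.INTER_CUBIC))
p=s2w(-106,35); print(p)
go([p[0],p[1],68],YAW+180)
```

```text
[465.16273339 161.93515992]
pos [463.7 161.8 156.5] rot [-1.7999e+02 -5.0000e-02  1.7187e+02] F [0.07 0.61 0.34] t 15.4
shift [-1.5  0.4 88.5] turn [-0.01 -0.05  0.17]
```

View pics/top10c.png

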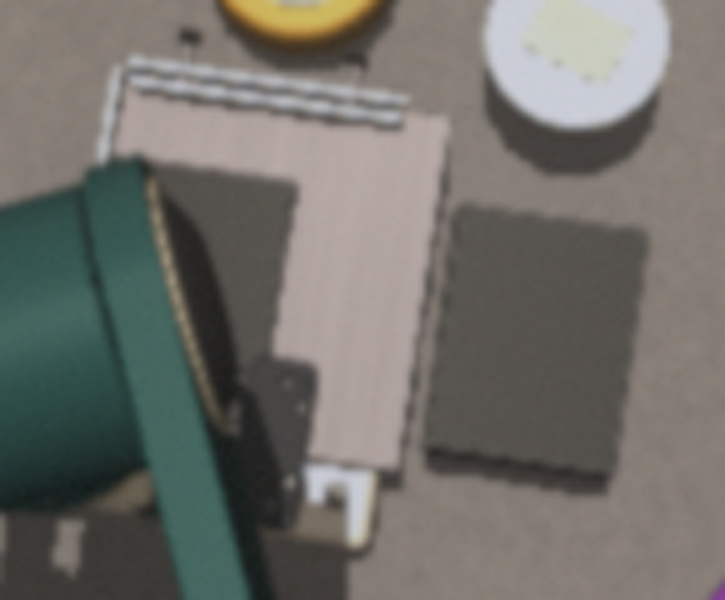

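View pics/scene10.png

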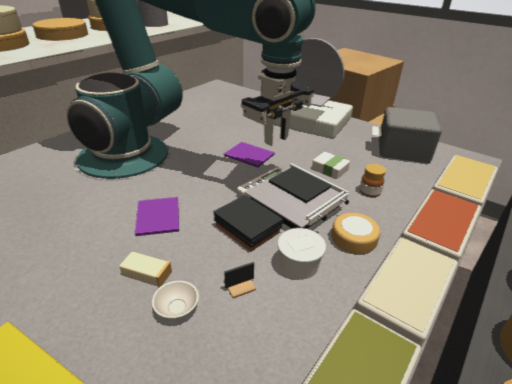

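The top view shows the slate flush on the left fence, its +x edge near row 175 of the crop and the strip near row 105. The gripper hangs on the robot side of it. I'll descend.

send_rows(motion=[48, 0, 0, 6, 0, 0, 0.2, 48, 0, 0, 18, 0, 0, 0.2, 48, 0, 0, 32, 0, 0, 0.2, 48, 0, 0, 48, 0, 0, 0.2, 48, 0, 0, 64, 0, 0, 0.2, 48, 0, 0, 77, 0, 0, 0.2, 48, 0, 0, 85, 0, 0, 0.2, 48, 0, 0, 88.5, 0, 0, 0.2, 48, 0, 0, 88.5, 0, 0, 0.2, 48, 0, 0, 88.5, 0, 0, 0.2])

```text
time_s: 16.4
tool_pos: [0.4645, 0.1618, 0.0692]
tcp_rot: [180.0, 0.0, 171.5]
contact_force: [0.4, -0.6, 0.4]
width: 0.481
```

Run:
```python
from h import *
im=env.capture("scene"); cv2.imwrite("pics/scene11.png",im[:,:,::-1])
a=cv2.imread("pics/scene11.png")[130:280,170:370]
cv2.imwrite("pics/scene11c.png",cv2.resize(a,None,fx=4,fy=4,interpolation=cv2.INTER_CUBIC))
p=s2w(-106,35)
go([p[0],p[1],68],YAW+180)
print(w2s(env.state()["tool_pos"]*1000))
```

```text
pos [464.5 161.8  69.3] rot [1.7997e+02 5.0000e-02 1.7155e+02] F [1.29 0.31 0.15] t 16.45
shift [-0.6  0.2  1.3] turn [ 0.03  0.05 -0.15]
[-106.58844051   34.77072806]
```

View pics/scene11c.png

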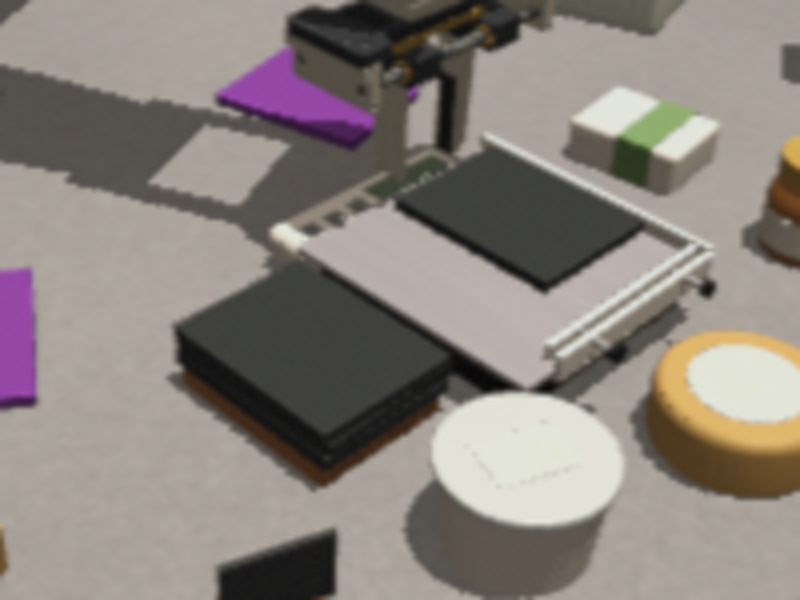

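send_rows(motion=[48, -3, 0, 1.3, 0, 0, 0, 48, -6, 0, 1.3, 0, 0, 0, 48, -9, 0, 1.3, 0, 0, 0, 48, -11, 0, 1.3, 0, 0, 0, 48, -12.5, 0, 1.3, 0, 0, 0, 48, -14, 0, 1.3, 0, 0, 0, 48, -15.5, 0, 1.3, 0, 0, 0, 48, -17, 0, 1.3, 0, 0, 0, 48, -18.5, 0, 1.3, 0, 0, 0, 48, -20, 0, 1.3, 0, 0, 0, 48, -22, 0, 1.3, 0, 0, 0, 48, -24, 0, 1.3, 0, 0, 0])

```text
time_s: 17.65
tool_pos: [0.4881, 0.1581, 0.0673]
tcp_rot: [180.0, 0.0, 171.6]
contact_force: [-2.1, -0.2, 0.6]
width: 0.477
```

send_rows(motion=[48, -2, 0, 0, 0, 0, 0, 48, -4, 0, 0, 0, 0, 0, 48, -6, 0, 0, 0, 0, 0, 48, -8, 0, 0, 0, 0, 0, 48, -10, 0, 0, 0, 0, 0, 48, -12, 0, 0, 0, 0, 0, 48, -14, 0, 0, 0, 0, 0, 48, -16, 0, 0, 0, 0, 0, 48, -17, 0, 0, 0, 0, 0])

```text
time_s: 18.55
tool_pos: [0.505, 0.1556, 0.0673]
tcp_rot: [-180.0, -0.0, 171.5]
contact_force: [-2.2, 0.1, -0.4]
width: 0.478
```

Run:
```python
from h import *
im=env.capture("scene"); cv2.imwrite("pics/scene12.png",im[:,:,::-1])
a=cv2.imread("pics/scene12.png")[130:280,170:370]
cv2.imwrite("pics/scene12c.png",cv2.resize(a,None,fx=4,fy=4,interpolation=cv2.INTER_CUBIC))
p=s2w(-106,35)
go([p[0],p[1],68],YAW+180)
print(w2s(env.state()["tool_pos"]*1000))
```

```text
pos [505.  155.6  67.3] rot [1.8000e+02 1.0000e-02 1.7154e+02] F [-1.15 -0.47 -0.27] t 18.6
shift [40.4  0.4 -0.7] turn [ 0.    0.01 -0.16]
[-65.63801006  34.48722219]
```

View pics/scene12c.png

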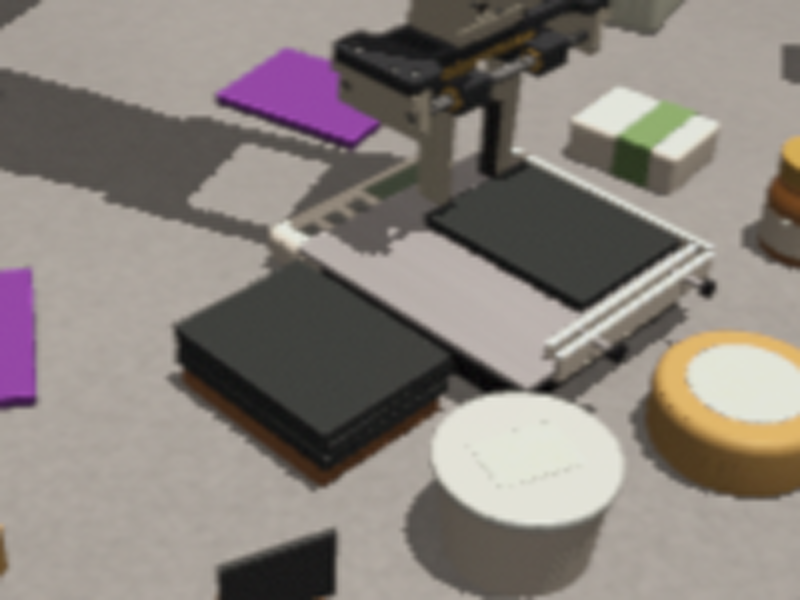

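The slate is now about 11 mm short of the strip and still along the end fence. I'll creep.

send_rows(motion=[48, -0.8, 0, 0, 0, 0, 0, 48, -1.8, 0, 0, 0, 0, 0, 48, -2.8, 0, 0, 0, 0, 0, 48, -3.8, 0, 0, 0, 0, 0, 48, -4.6, 0, 0, 0, 0, 0, 48, -5.2, 0, 0, 0, 0, 0, 48, -5.6, 0, 0, 0, 0, 0, 48, -6, 0, 0, 0, 0, 0])

```text
time_s: 19.4
tool_pos: [0.5107, 0.1548, 0.0673]
tcp_rot: [-180.0, 0.0, 171.6]
contact_force: [-1.8, -0.2, -0.9]
width: 0.481
```

send_rows(motion=[48, -0.4, 0, 0, 0, 0, 0, 48, -0.8, 0, 0, 0, 0, 0, 48, -1.2, 0, 0, 0, 0, 0, 48, -1.6, 0, 0, 0, 0, 0, 48, -1.8, 0, 0, 0, 0, 0, 48, -2, 0, 0, 0, 0, 0])

```text
time_s: 20.0
tool_pos: [0.5127, 0.1545, 0.0674]
tcp_rot: [180.0, 0.0, 171.5]
contact_force: [-1.4, -0.4, -0.4]
width: 0.475
```

send_rows(motion=[48, -0.4, 0, 0, 0, 0, 0, 48, -0.8, 0, 0, 0, 0, 0, 48, -1.1, 0, 0, 0, 0, 0, 48, -1.3, 0, 0, 0, 0, 0, 48, -1.5, 0, 0, 0, 0, 0])

```text
time_s: 20.5
tool_pos: [0.5142, 0.1542, 0.0674]
tcp_rot: [-180.0, -0.0, 171.5]
contact_force: [-2.1, -0.3, -0.0]
width: 0.478
```

send_rows(motion=[48, -0.3, 0, 0, 0, 0, 0, 48, -0.6, 0, 0, 0, 0, 0, 48, -0.8, 0, 0, 0, 0, 0, 48, -1, 0, 0, 0, 0, 0])

```text
time_s: 20.9
tool_pos: [0.5149, 0.1541, 0.0673]
tcp_rot: [-180.0, -0.0, 171.6]
contact_force: [-7.5, 0.6, 3.1]
width: 0.477
```

send_rows(motion=[48, -0.3, 0, 0, 0, 0, 0, 48, -0.6, 0, 0, 0, 0, 0, 48, -0.8, 0, 0, 0, 0, 0, 48, -1, 0, 0, 0, 0, 0])

```text
time_s: 21.3
tool_pos: [0.5151, 0.1541, 0.0673]
tcp_rot: [-180.0, -0.2, 171.6]
contact_force: [-15.3, 0.7, 7.9]
width: 0.483
```

send_rows(motion=[48, -0.2, 0, 0, 0, 0, 0, 48, -0.4, 0, 0, 0, 0, 0, 48, -0.6, 0, 0, 0, 0, 0])

```text
time_s: 21.6
tool_pos: [0.5152, 0.1541, 0.0673]
tcp_rot: [-180.0, -0.2, 171.6]
contact_force: [-20.8, 0.9, 11.7]
width: 0.482
```

Those three creeps should not have gone out together: the wrist now reads 20.8 N, with 11.7 N upward, and that is above my target. I'll ease back straight away.

send_rows(motion=[48, 0.8, 0, 0, 0, 0, 0, 48, 0.8, 0, 0, 0, 0, 0])

```text
time_s: 21.8
tool_pos: [0.5151, 0.154, 0.0673]
tcp_rot: [-180.0, -0.1, 171.6]
contact_force: [-11.5, 1.3, 5.5]
width: 0.48
```

11.5 N at the wrist now. I'll hold for about a second.

send_rows(motion=[48, 0, 0, 0, 0, 0, 0, 48, 0, 0, 0, 0, 0, 0, 48, 0, 0, 0, 0, 0, 0, 48, 0, 0, 0, 0, 0, 0, 48, 0, 0, 0, 0, 0, 0, 48, 0, 0, 0, 0, 0, 0, 48, 0, 0, 0, 0, 0, 0, 48, 0, 0, 0, 0, 0, 0, 48, 0, 0, 0, 0, 0, 0])

```text
time_s: 22.7
tool_pos: [0.5151, 0.1541, 0.0673]
tcp_rot: [-180.0, -0.1, 171.6]
contact_force: [-11.8, 0.6, 5.8]
width: 0.48
```

Run:
```python
from h import *
im=env.capture("scene"); cv2.imwrite("pics/scene13.png",im[:,:,::-1])
a=cv2.imread("pics/scene13.png")[130:280,170:370]
cv2.imwrite("pics/scene13c.png",cv2.resize(a,None,fx=4,fy=4,interpolation=cv2.INTER_CUBIC))
p=s2w(-106,35)
go([p[0],p[1],68],YAW+180)
print(w2s(env.state()["tool_pos"]*1000))
```

```text
pos [515.1 154.1  67.3] rot [-1.7998e+02 -1.3000e-01  1.7156e+02] F [-1.224e+01  1.000e-02  5.990e+00] t 22.75
shift [50.6  0.5 -0.6] turn [-0.02 -0.13 -0.14]
[-55.44986986  34.41890721]
```

View pics/scene13c.png

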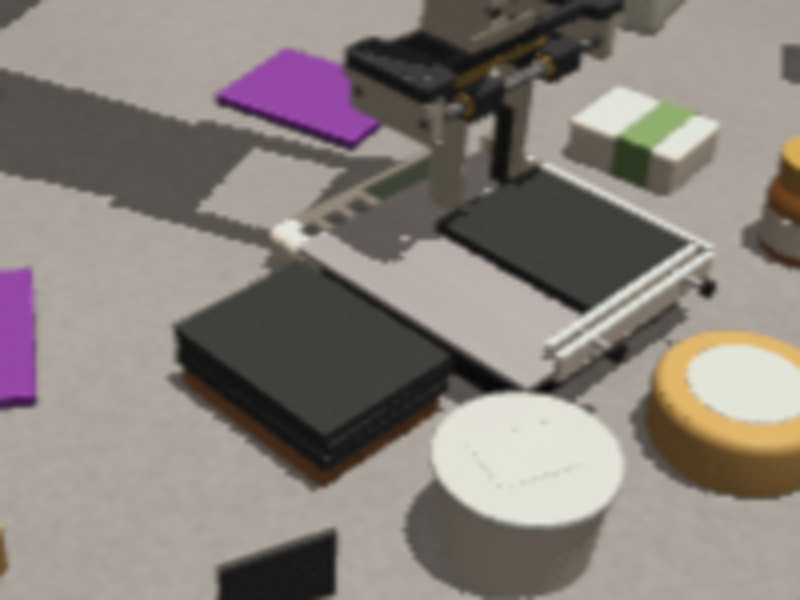

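The slate sits in the corner of both fences. I'll release gently, retreat in -x, and lift clear.

send_rows(motion=[48, 0.6, 0, 0, 0, 0, 0, 48, 1.2, 0, 0, 0, 0, 0, 48, 2, 0, 0, 0, 0, 0, 48, 5, 0, 0, 0, 0, 0, 48, 9, 0, 0, 0, 0, 0, 48, 13, 0, -2, 0, 0, 0, 48, 15, 0, -10, 0, 0, 0, 48, 15, 0, -30, 0, 0, 0, 48, 15, 0, -60, 0, 0, 0, 48, 15, 0, -90, 0, 0, 0, 48, 15, 0, -115, 0, 0, 0, 48, 15, 0, -130, 0, 0, 0])

```text
time_s: 23.95
tool_pos: [0.5014, 0.1563, 0.2002]
tcp_rot: [179.9, 0.2, 171.6]
contact_force: [0.0, 0.1, -0.2]
width: 0.476
```

send_rows(motion=[48, 5, 15, -3, 0, 0, 0, 48, 15, 40, -6, 0, 0, 0, 48, 20, 75, -9, 0, 0, 0, 48, 25, 115, -12, 0, 0, 0, 48, 25, 155, -12, 0, 0, 0, 48, 25, 195, -12, 0, 0, 0, 48, 25, 235, -12, 0, 0, 0, 48, 25, 265, -12, 0, 0, 0, 48, 25, 280, -12, 0, 0, 0, 48, 25, 280, -12, 0, 0, 0])

```text
time_s: 24.95
tool_pos: [0.5168, 0.4384, 0.2077]
tcp_rot: [-179.9, -0.1, 171.6]
contact_force: [-1.0, 0.1, 1.2]
width: 0.481
```

Run:
```python
from h import *
for n in ("scene","top"):
    im=env.capture(n); cv2.imwrite(f"pics/{n}14.png",im[:,:,::-1])
a=cv2.imread("pics/scene14.png")[130:280,170:370]
cv2.imwrite("pics/scene14c.png",cv2.resize(a,None,fx=4,fy=4,interpolation=cv2.INTER_CUBIC))
b=cv2.imread("pics/top14.png")[130:250,165:310]
cv2.imwrite("pics/top14c.png",cv2.resize(b,None,fx=5,fy=5,interpolation=cv2.INTER_CUBIC))
```

```text
(no output)
```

View pics/top14c.png

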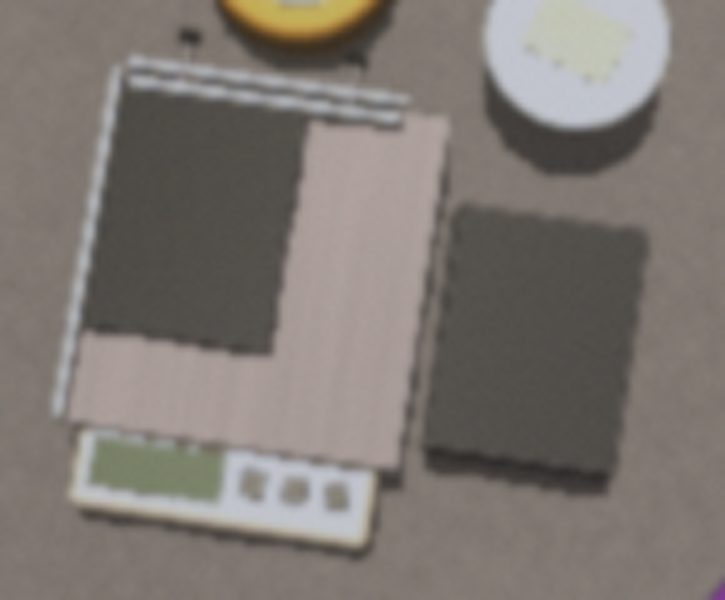

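View pics/scene14c.png

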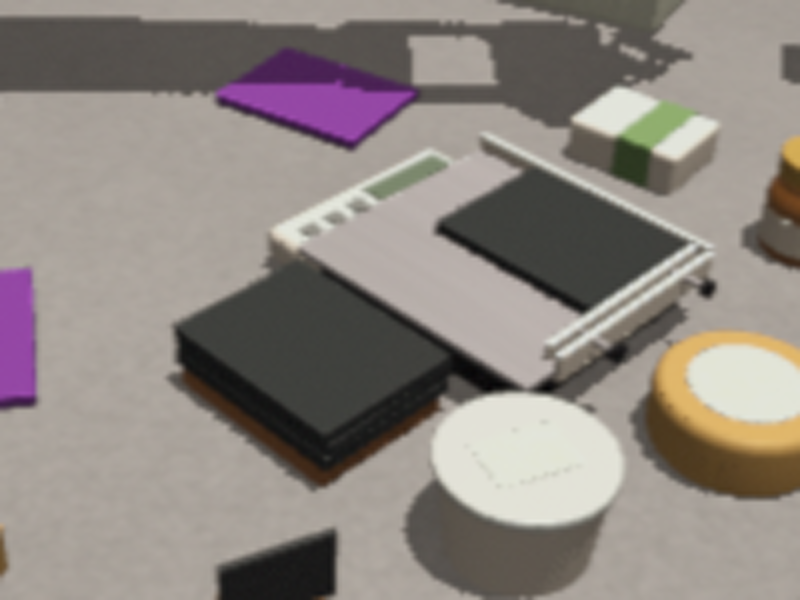

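Run:
```python
from h import *
im=cv2.imread("pics/top14.png"); g=cv2.cvtColor(im,cv2.COLOR_BGR2GRAY)
m=np.zeros_like(g); m[140:205,178:232]=(g[140:205,178:232]<112)*255
m=cv2.morphologyEx(m,cv2.MORPH_OPEN,np.ones((7,7)))
(c,s,a),_=rect("top",m,.052)
print("rect",np.round(c,1),np.round(s,1),round(a,2),"in scale",w2s(c).round(1))
# free edges line fits: -y edge (right) and -x edge (bottom)
ys=range(156,194); P=[ray("top",(max(np.where(m[y])[0])+.5,y),.052)[0]*1000 for y in ys]
P=np.array(P)[:,:2]; k=np.polyfit(P[:,0],P[:,1],1)
Q=cv2.fitLine(P.astype(np.float32),cv2.DIST_HUBER,0,.01,.01).ravel(); print("-y edge: dir",np.degrees(np.arctan(Q[1]/Q[0])).round(2),w2s(Q[2:]).round(1))
P=np.array([ray("top",(x,max(np.where(m[:,x])[0])+.5),.052)[0]*1000 for x in range(185,217)])[:,:2]
Q=cv2.fitLine(P.astype(np.float32),cv2.DIST_HUBER,0,.01,.01).ravel(); print("-x edge: dir",np.degrees(np.arctan2(Q[1],Q[0])).round(2)%180,w2s(Q[2:]).round(1))
# lower stack change: stack base region, first vs last scene picture
for n,(y0,y1,x0,x1) in {"scene":(210,255,210,285)}.items():
    A=cv2.cvtColor(cv2.imread(f"pics/{n}4.png"),cv2.COLOR_BGR2GRAY)[y0:y1,x0:x1].astype(np.float32);B=cv2.cvtColor(cv2.imread(f"pics/{n}14.png"),cv2.COLOR_BGR2GRAY)[y0:y1,x0:x1].astype(np.float32)
    print("phase shift px",cv2.phaseCorrelate(A,B))
```

```text
rect [588.  143.8] [102.  131.2] 81.79 in scale [18.2 34.8]
-y edge: dir -8.13 [ 23.2 -15.5]
-x edge: dir 81.25 [-47.   31.9]
phase shift px ((0.3970473753646502, 0.3777788100182029), 0.7416104244656033)
```

Slate at (18.2, 34.8) mm in the scale frame, yaw within about 0.5° of the scale's, and the lower stack has shifted less than half a pixel. I'm handing in.

```bash
python3 -c "
from bench import env
print(env.state()['time_s'],env.state()['contact_force']); print(env.finish_job())"
```

```text
25.05 [-0.1840167  -0.13394338  0.36589281]
the job is handed in; nothing more can be done
None
```

The top slate is on the platter, home in the corner of both fences and let go, and the job was handed in at 25 s. I can't rule out that one press briefly broke the 16 N fence limit.

- **Slide and end fence:** I pushed the slate off the stack with both fingertips in one flat slide. I then held it against the end fence for about 1.2 s. The wrist read about 13 N, so roughly 11 N reached the fence after sliding friction.
- **Side fence:** I pushed it along to the strip and held it there for about 1 s at about 12 N on the wrist.
- **Last checks:** The top view put the slate's origin at x ≈ 18 mm, y ≈ 35 mm of the scale, within about 0.5° of square and flat. These are good to about 2 mm. The lower slates showed less than half a pixel of shift between an early picture and the last. The bystanders near the scale looked unmoved; I did not measure them, nor recheck the cheese wedge and sample dish at the end.
- **What went wrong:** I sent three creep moves together while nearing the side fence, and the wrist reading peaked at about 21 N for a moment before I eased it back. About 12 N of that came with downward drag on the slate, so I estimate 12–14 N reached the fence. I have no direct reading of the fence force to confirm that.

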